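# Hold the sieve over the sown pot

## Task

Take the round hand sieve off its hook on the tool rack, lifting it up over the hook's lip rather than wrenching it off, and hold it level and still in the air, centred over the pot that has seeds lying on its soil, with the pan's underside about 8 cm above that pot's rim and the handle on your side, so that a colleague across the bench can pour covering soil through it. Finish while still holding it there, and leave the other tools, the pots and everything else on the bench where they are.

Things in the scene. Friction and masses are not known exactly. Their poses are not given: they have to be found in the camera images.
- sieve: round steel hand sieve, 0.24 kg: mesh-bottomed pan 116 mm across (rim 121), 40 deep; from its rim a flat handle rises 118 mm above the pan, leaning outwards 12 degrees (0.209 rad), ending in a wire loop. Origin: middle of the loop's top bar. z is up when the pan is level; x points level from the pan's centre to the handle side; y across the handle. Starts hanging by the loop, free to swing
- sieve_grip (a point): middle of the sieve's wooden grip, 65 mm from the origin down the handle (-13.5, 0, -63.6 mm in the sieve's frame). Grip 24 mm wide along the sieve's y, 14 thick, 70 long; the strip below it is 22 wide. The loop above is also 24 wide (opening 14 wide, 27 high, wire 5), so fingers closing along y can straddle grip, loop and hook
- sieve_pan (a point): centre of the underside of the sieve's pan (-83.9, 0, -155.4 mm in the sieve's frame). While it hangs the pan lies on the hook's tip side and tips down about 0.51 rad out of level (sieve pitch -0.51), its centre nearly below the hook, its lowest edge 55 mm above the bench
- rack: wooden bench-top tool rack, fixed: plank 400 mm wide, 18 thick, 65 high, its top at 268, on two posts behind it. Origin on the bench below the plank's middle; x points level to the rack's back, y along the plank. Three steel hooks stick out from the plank towards -x at y = -115, 0 and 115 mm; sieve, trowel and fork hang on them in any order, loops at x = -50 to -60 mm
- rack_lip (a point): top of the lip of the rack's middle hook (-74.5, 0, 269 mm in the rack's frame); the other hooks are alike. A hook is a level flat bar 8 mm wide (y), 5 high, its top 260 mm above the bench, ending at x = -77 mm in a 5 mm thick lip that stands 9 mm above the bar. To pass the lip a loop must be raised more than 9 mm and at most about 19 mm
- pot_sown: black plastic nursery pot full of brown soil with eight dark flat seeds (24 mm) lying on the soil, 131 mm across the rim, 90 mm high, 1.1 kg, loose. Origin: centre of its underside; x parallel to world x (ahead of the robot; the colleague stands on that far side)
- pot_sown_rim (a point): centre of the mouth of the sown pot, level with its rim, 90 mm above the bench
- pot_bare_a: pot of the same kind with bare soil, no seeds on it; origin: centre of its underside
- pot_bare_b: another pot with bare soil; origin: centre of its underside
- trowel: hand trowel with a round wooden handle hanging by a wire loop on one of the rack's hooks, 62 mm wide, 240 mm long; origin: middle of the loop's top bar, the tool hangs straight down from it
- fork: three-tined hand fork hanging likewise, 60 mm wide, 230 mm long; origin: middle of the loop's top bar
- tub: white plastic tub with some seeds in it, 108 mm across, 56 mm high; origin: centre of its underside
- dibber: wooden dibber lying on the bench, 175 mm long, 28 mm thick; origin under its middle, x along it
- jar: amber glass jar with a steel lid, 70 mm across, 95 mm high; origin: centre of its underside
- label_box: grey open box, 90 x 60 x 50 mm, with plant labels sticking out of it to 100 mm height; origin: centre of its underside
Not all that is in view belongs to the job. Leave any orange look-alike of the sieve alone. What is shaped like the pot_bare_b but blue is not meant.

How it is judged:
By the outcome, as a careful person would: the job done as asked, in the order asked, and still so for the second after the job is handed in, while the arm keeps its last pose, push and grip.
It also fails if it takes over 48 s, if anything falls off the work surface, if the arm or the gripper's body presses on something with over 40 N, if the wrist force passes 120 N, or if a joint passes its speed limit or range.

## Robot

A 6-joint arm with a two-finger parallel gripper is mounted at the origin on the work surface. World frame = base frame: x ahead of the robot, y to its left, z up, the work surface at z = 0. Lengths are in mm, angles in rad, forces in N, time in s.
With the tool pointing down it reaches from about 275 to 725 mm from the base axis. Payload 15.9 kg.
Tool frame: the origin (TCP) lies on the centre line of the jaws, within the pads' length; the fingertips stand 17 mm ahead of it and the grasp point (between the pads) lies 2 mm behind it; z points along the fingers, y is the line along which they close (so a half turn about z gives the same grasp; the last joint's range is limited). The gripper opens to 85 mm and grips with 20 to 120 N. Pads are 22 mm wide; open, the fingers measure 114 mm over their backs; the gripper's body (76 mm by 85 mm) begins 54 mm behind the grasp point. The pads swing forward as they close: fully open they stand 13 mm farther back than shut.
Start: joints at [-1.205, 0.213, -0.034, 1.323, 0, 1.571], TCP at [178.841, -466.906, 248.306] pointing down, gripper open.
Joint ranges: [-2.98, 2.98], [-0.74, 1.72], [-1.14, 1.35], [-2.1, 2.04], [-1.57, 1.44], [-3.14, 3.14]. Speed limits (rad/s): [1.89, 1.89, 2.39, 2.57, 3.14, 3.14].

## Interface

Orientations are given as a unit quaternion [x, y, z, w].
In Python, from rig import robot gives the robot as it stands.
- The arm moves only by the tool play_rows, never from a script. Its argument "increments" is a list that holds one entry, the list of rows, each a list of 7 numbers: the turn, a rotation vector about the tool's x, y, z in rad, then the shift along the tool's x, y, z in m, then the opening, from 0 (shut) to 1 (fully open). In form: [[[ax, ay, az, dx, dy, dz, grip], ...]]. A call has 1 to 20 rows; each row is the pose to reach, as a shift and turn from the pose commanded when the call began, along the tool's axes at that moment; what a row does not reach only later rows make up. A row lasts 1/8 s, in which the tool goes at most 62.5 mm and 10.7 degrees, less where a joint would pass 70% of its speed; a pose out of reach is approached as far as the arm can. A call with a gripper value outside its range is refused whole. The fingers move at their own pace and stop on an object; the grip force is fixed at half the most. Time passes only in rows, so rows that repeat a pose let the fingers close. It gives the time, the measured TCP pose, the force, the opening and the grip force at its end, in the units of the state.
- robot.state(): the state, without advancing time (a new reading comes with each control period).
- robot.snapshot(name): name is "scene" or "side" or "wrist"; returns the picture (420x560x3 uint8, red, green, blue); there is no depth.
- robot.calibration(name): a dict with "fx", "fy", "cx", "cy" (pixels), "rvec" (rotation vector, rad) and "tvec" (3), from world to camera coordinates, as OpenCV has them. Camera axes: x right, y down, z forward; pixel columns grow to the right and rows downward; lengths in mm; the calibration is good to about 2 mm. The wrist camera is an equidistant fisheye: a pixel r from the principal point sees the ray r / f radians off the axis. A picture is of the moment at which its call begins: read the wrist's pose just before it. calibration takes no time and is no camera call; for the wrist camera it gives the pose at the moment of the call.
- robot.hand_in(): hands the job in; it is judged then, once.
The state is a dict: "clock": time; "joint_pos": joint angles; "joint_vel": joint speeds; "effort": joint torques, N m; "tcp_pos": TCP position; "tcp_rot": TCP orientation; "wrist_force": force on the tool from outside, world axes, zero at the start; "ft_torque": the same for the moment, N m; "opening": finger opening in mm; "gripper_force": force on a finger pad.
Only numpy, scipy, OpenCV 4.12 (cv2) and the standard library are available. Lean on these libraries where they do the work, as an engineer would, in place of code of your own. Each camera call takes 0.05 s, during which the arm holds its last target. There are 200 camera calls.

## Working session

There is one attempt and no reset: what is moved stays moved. The work goes in short steps, Python scripts to look and compute and a tool call to move; the robot and the scene stay as the last step left them, time stands still between calls to the robot, and variables do not carry over. Pictures are saved under pics/ and viewed, at most 10 in all, crops included, and the job is handed in when it is done.

Besides the shell and the picture viewer there is one more tool, called after "Emit:" by a JSON object that holds its "api" and its "payload". play_rows: Moves the arm, as the interface text tells. Its arguments: {"type":"object","properties":{"increments":{"type":"array","items":{"type":"array","items":{"type":"array","items":{"type":"number"}}}}},"required":["increments"]}

```bash
ls; mkdir -p pics; python3 - <<'E'
from rig import robot
import cv2,numpy as np
s=robot.state();print({k:np.round(v,3).tolist() for k,v in s.items()})
for n in("scene","side","wrist"):
    c=robot.calibration(n);print(n,{k:np.round(v,3).tolist() for k,v in c.items()})
    cv2.imwrite(f"pics/{n}0.png",robot.snapshot(n)[:,:,::-1])
E
```

```text
pics
{'clock': 0.0, 'joint_pos': [-1.205, 0.213, -0.035, 1.323, -0.0, 1.571], 'joint_vel': [-0.0, 0.0, 0.0, -0.001, -0.001, -0.001], 'effort': [-0.0, -68.616, 48.712, 0.017, -0.0, -0.0], 'tcp_pos': [178.719, -466.63, 247.809], 'tcp_rot': [0.983, 0.182, -0.0, -0.001], 'wrist_force': [-0.256, -0.371, 0.288], 'ft_torque': [0.013, -0.035, 0.007], 'gripper_force': 0.0, 'opening': 85.667}
scene {'fx': 489.754, 'fy': 489.754, 'cx': 278.376, 'cy': 217.341, 'rvec': [1.925, 1.96, -0.526], 'tvec': [2.542, -406.926, 1876.054]}
side {'fx': 476.288, 'fy': 476.288, 'cx': 281.675, 'cy': 213.827, 'rvec': [0.693, -2.395, 1.376], 'tvec': [473.271, 285.271, 939.851]}
wrist {'fx': 325.192, 'fy': 325.192, 'cx': 282.77, 'cy': 206.675, 'rvec': [-2.375, 1.63, 0.251], 'tvec': [-499.916, -39.043, 378.946]}
```

View pics/scene0.png

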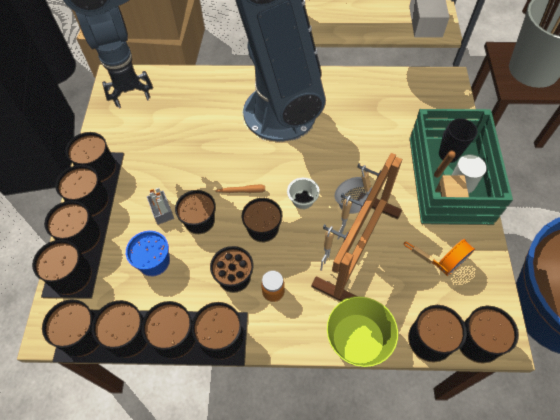

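View pics/side0.png

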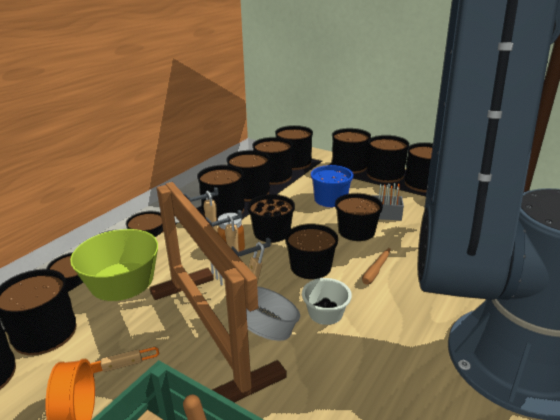

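Scene view: sown pot at about (232,268), and the rack is diagonal around (370,220). The sieve is on the hook nearest the robot, pan at about (350,193). In the side view the sieve is at about (270,310) and the sown pot at (272,215). Next I zoom in on the rack.

```bash
cat > h.py <<'E'
from rig import robot
import numpy as np,cv2
from scipy.spatial.transform import Rotation as R
def cam(n):
    c=robot.calibration(n);return c,R.from_rotvec(c["rvec"]).as_matrix(),np.array(c["tvec"],float)
def ray(n,u,v,C=None):
    c,M,t=C or cam(n);x,y=(u-c["cx"])/c["fx"],(v-c["cy"])/c["fy"]
    if n=="wrist":
        r=np.hypot(x,y);k=np.sin(r)/r if r>1e-9 else 1;d=np.array([x*k,y*k,np.cos(r)])
    else: d=np.array([x,y,1.])
    d=M.T@d;return -M.T@t,d/np.linalg.norm(d)
def plane(n,u,v,z,C=None):
    o,d=ray(n,u,v,C);return o+d*(z-o[2])/d[2]
def tri(*rays):
    A=0;b=0
    for o,d in rays:
        P=np.eye(3)-np.outer(d,d);A=A+P;b=b+P@o
    p=np.linalg.solve(A,b);return p,[np.linalg.norm((np.eye(3)-np.outer(d,d))@(p-o)) for o,d in rays]
def proj(n,p,C=None):
    c,M,t=C or cam(n);q=M@np.array(p)+t
    if n=="wrist":
        th=np.arctan2(np.hypot(q[0],q[1]),q[2]);s=th/np.hypot(q[0],q[1]);return np.array([c["cx"]+c["fx"]*q[0]*s,c["cy"]+c["fy"]*q[1]*s])
    return np.array([c["cx"]+c["fx"]*q[0]/q[2],c["cy"]+c["fy"]*q[1]/q[2]])
E
python3 - <<'E'
import cv2,numpy as np
a=cv2.imread("pics/scene0.png")[150:300,300:420];b=cv2.imread("pics/side0.png")[180:400,150:310]
A=cv2.resize(a,(400,500),interpolation=cv2.INTER_CUBIC);B=cv2.resize(b,(364,500),interpolation=cv2.INTER_CUBIC)
cv2.imwrite("pics/z1.png",np.hstack([A,B]))
E
```

```text
(no output)
```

View pics/z1.png

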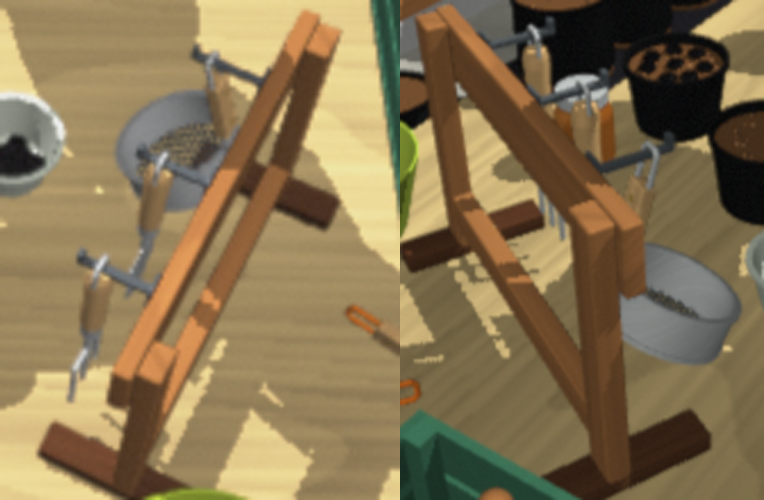

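```bash
python3 - <<'E'
from h import *
np.set_printoptions(precision=1,suppress=True)
S=lambda u,v:ray("scene",300+u*120/400-.3,150+v*.3-.3)
D=lambda u,v:ray("side",150+(u-400)*160/364-.3,180+v*.44-.3)
P={"lipS":((197,50),(671,139)),"lipM":((143,152),(603,74)),"lipF":((82,256),(549,26)),
"loopS":((212,58),(653,147)),"gripS":((223,105),(640,205)),
"plankNear":((309,11),(611,195)), "plankFar":((113,375),(421,14))}
for k,(a,b) in P.items(): print(k,*tri(S(*a),D(*b)))
for n,(x0,x1,y0,y1) in {"scene":(205,258,240,278),"side":(245,300,190,225)}.items():
    im=cv2.imread(f"pics/{n}0.png");hsv=cv2.cvtColor(im,cv2.COLOR_BGR2HSV)
    m=((hsv[...,0]<20)&(hsv[...,1]>90)&(hsv[...,2]>50)&(hsv[...,2]<200)).astype(np.uint8)
    k=np.zeros_like(m);k[y0:y1,x0:x1]=m[y0:y1,x0:x1]
    nn,l,st,ce=cv2.connectedComponentsWithStats(k);i=1+st[1:,4].argmax()
    pts=cv2.convexHull(np.argwhere(l==i)[:,::-1].astype(np.int32))
    e=cv2.fitEllipse(pts);print(n,e,st[i],[plane(n,*e[0],z) for z in (80,90)])
    P[n]=ray(n,*e[0])
print("pot",tri(P["scene"],P["side"]))
E
```

```text
lipS [431.9 243.5 263.4] [np.float64(2.9937333840771396), np.float64(2.993733384077222)]
lipM [537.7 191.4 264.1] [np.float64(3.4650149177925207), np.float64(3.465014917792399)]
lipF [638.2 139.3 261.2] [np.float64(1.3802876458439075), np.float64(1.3802876458440545)]
loopS [439.2 256.7 261.2] [np.float64(2.5165120781536134), np.float64(2.5165120781535246)]
gripS [449.6 269.9 208.2] [np.float64(6.846825868911273), np.float64(6.846825868911277)]
plankNear [408.  343.  283.8] [np.float64(1.989972324319984), np.float64(1.9899723243199356)]
plankFar [753.4 171.4 262.6] [np.float64(12.129258736077377), np.float64(12.129258736077189)]
scene ((231.5813751220703, 266.58831787109375), (34.43110275268555, 39.45991897583008), 73.58224487304688) [212 249  40  29 707] [array([ 683. , -127.5,   80. ]), array([ 687.3, -126.2,   90. ])]
side ((270.50762939453125, 207.31153869628906), (16.894561767578125, 40.701751708984375), 88.87450408935547) [250 199  42  17 301] [array([ 682.8, -131.5,   80. ]), array([ 672.6, -116.8,   90. ])]
pot (array([ 682.2, -128.4,   80.9]), [np.float64(1.4497639561331754), np.float64(1.4497639561334312)])
```

Emit:
{"api": "play_rows", "payload": {"increments": [[[0,0,-0.3,0.15,-0.18,-0.08,0.5],[0,0,-0.737,0.438,-0.525,-0.152,0.5],[0,0,-0.737,0.438,-0.525,-0.152,0.5],[0,0,-0.737,0.438,-0.525,-0.152,0.5],[0,0,-0.737,0.438,-0.525,-0.152,0.5],[0,0,-0.737,0.438,-0.525,-0.152,0.5],[0,0,-0.737,0.438,-0.525,-0.152,0.5],[0,0,-0.737,0.438,-0.525,-0.152,0.5],[0,0,-0.737,0.438,-0.525,-0.152,0.5],[0,0,-0.737,0.438,-0.525,-0.152,0.5],[0,0,-0.737,0.438,-0.525,-0.152,0.5],[0,0,-0.737,0.438,-0.525,-0.152,0.5],[0,0,-0.737,0.438,-0.525,-0.152,0.5],[0,0,-0.737,0.438,-0.525,-0.152,0.5],[0,0,-0.737,0.438,-0.525,-0.152,0.5],[0,0,-0.737,0.438,-0.525,-0.152,0.5]]]}}

```text
clock: 2.15
tcp_pos: [399.9, 179.3, 400.5]
tcp_rot: [0.852, 0.523, 0.0, 0.0]
wrist_force: [0.1, 0.6, 0.2]
opening: 42.8
gripper_force: 0.0
```

```bash
python3 - <<'E'
from h import *
import pickle
np.set_printoptions(precision=3,suppress=True)
s=robot.state();print(s["clock"],np.array(s["joint_pos"]),np.array(s["tcp_pos"]),R.from_quat(s["tcp_rot"]).as_matrix(),s["opening"])
C=cam("wrist");pickle.dump(C,open("w1.pkl","wb"));print(-C[1].T@C[2])
im=robot.snapshot("wrist")[:,:,::-1];cv2.imwrite("pics/w1.png",im)
for p in ((433,243.4,269),(439,259,262),(447,271,224)):print(proj("wrist",p,C))
E
```

```text
2.15 [ 0.421  0.115  0.234  1.689 -0.     2.461] [399.93  179.291 400.501] [[ 0.452  0.892  0.   ]
 [ 0.892 -0.452  0.   ]
 [ 0.     0.    -1.   ]] 42.84170303923348
[435.135 247.391 525.299]
[282.596 113.628]
[280.49   92.949]
[282.68   79.442]
```

View pics/w1.png

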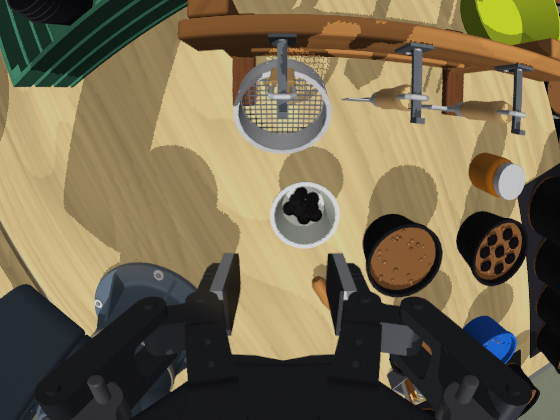

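Wrist view: lip of the sieve hook at (282,114), loop's top bar at about (282,97), pan below, sown pot at (492,248). The tool's yaw lines up with the rack. I'll step closer for a second view.

Emit:
{"api": "play_rows", "payload": {"increments": [[[0,0,0,0.03,0,0.04,0.5],[0,0,0,0.044,0,0.07,0.5],[0,0,0,0.044,0,0.07,0.5],[0,0,0,0.044,0,0.07,0.5]]]}}

```text
clock: 2.7
tcp_pos: [419.9, 218.9, 331.7]
tcp_rot: [0.852, 0.524, 0.001, 0.0]
wrist_force: [0.1, -0.1, -0.5]
opening: 42.8
gripper_force: 0.0
```

```bash
python3 - <<'E'
from h import *
import pickle
np.set_printoptions(precision=3,suppress=True)
s=robot.state();print(s["clock"],np.array(s["tcp_pos"]))
C=cam("wrist");pickle.dump(C,open("w2.pkl","wb"))
im=robot.snapshot("wrist")[:,:,::-1];cv2.imwrite("pics/w2.png",im)
a=cv2.imread("pics/w1.png")[10:160,222:342]
cv2.imwrite("pics/z2.png",np.hstack([cv2.resize(a,(320,400),interpolation=2),cv2.resize(im[0:240,150:430],(467,400),interpolation=2)]))
E
```

```text
2.7 [419.922 218.861 331.666]
```

View pics/z2.png

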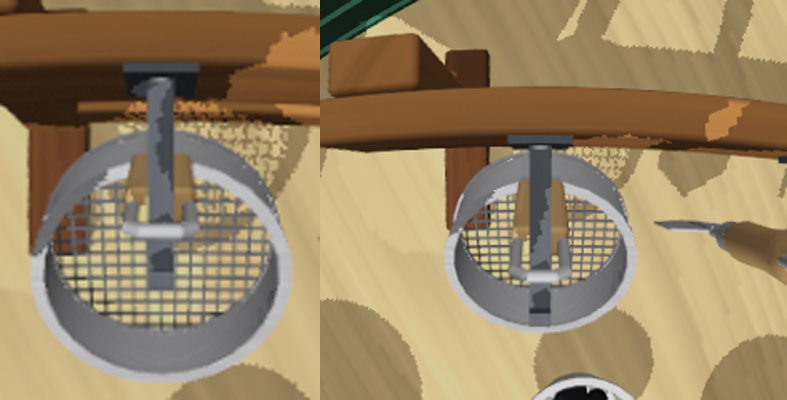

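```bash
python3 - <<'E'
from h import *
import pickle
np.set_printoptions(precision=1,suppress=True)
C1,C2=[pickle.load(open(f"w{i}.pkl","rb")) for i in(1,2)]
W1=lambda u,v:(222+u*.375-.3,10+v*.375-.3)
W2=lambda u,v:(150+(u-320)*.5996-.2,v*.6-.2)
for k,a,b in(("lip",(160,280),(540,317)),("loop",(161,229),(540,277)),("gripL",(133,165),(517,195)),("gripR",(189,165),(564,195))):
    p,r=tri(ray("wrist",*W1(*a),C1),ray("wrist",*W2(*b),C2));print(k,p,r, "on z=262.5:",plane("wrist",*W1(*a),262.5,C1),plane("wrist",*W2(*b),262.5,C2))
# sown pot from w1: seeds+soil region
im=cv2.imread("pics/w1.png");hsv=cv2.cvtColor(im,cv2.COLOR_BGR2HSV)
for n,C in(("w1",C1),("w2",C2)):
    im=cv2.imread(f"pics/{n}.png");hsv=cv2.cvtColor(im,cv2.COLOR_BGR2HSV)
    u,v=proj("wrist",(682,-128,82),C).astype(int);print(n,u,v)
    m=((hsv[...,0]<20)&(hsv[...,1]>90)&(hsv[...,2]>40)&(hsv[...,2]<200)).astype(np.uint8)
    k=np.zeros_like(m);sl=np.s_[v-38:v+38,max(u-38,0):u+38];k[sl]=m[sl]
    k=cv2.morphologyEx(k,cv2.MORPH_OPEN,np.ones((2,2)))
    nn,l,st,ce=cv2.connectedComponentsWithStats(k);i=1+st[1:,4].argmax();print(st[i])
    e=cv2.fitEllipse(cv2.convexHull(np.argwhere(l==i)[:,::-1].astype(np.int32)));print(e,plane("wrist",*e[0],81,C))
E
```

```text
lip [432.  242.8 263.3] [np.float64(0.11073516158693018), np.float64(0.11073516158684706)] on z=262.5: [431.9 242.8 262.5] [432.  242.6 262.5]
loop [439.1 256.4 265.4] [np.float64(0.03997894435917888), np.float64(0.03997894435922459)] on z=262.5: [439.2 256.5 262.5] [438.8 256.  262.5]
gripL [441.7 285.8 194.1] [np.float64(0.33871310394393556), np.float64(0.33871310394394466)] on z=262.5: [440.6 277.7 262.5] [444.9 286.2 262.5]
gripR [461.1 276.  194.1] [np.float64(0.4430470405547984), np.float64(0.44304704055481414)] on z=262.5: [455.4 270.2 262.5] [459.8 278.7 262.5]
w1 499 251
[ 476  223   47   58 1293]
((499.21551513671875, 252.0144500732422), (38.900054931640625, 63.47150802612305), 32.04668045043945) [ 681.  -128.4   81. ]
w2 514 292
[ 489  264   49   57 1145]
((513.667724609375, 292.5234680175781), (34.64891052246094, 67.62810516357422), 38.519981384277344) [ 681.6 -128.6   81. ]
```

Emit:
{"api": "play_rows", "payload": {"increments": [[[0,0,0,0.04,0,0,0.5],[0,0,0,0.055,0,0,0.5],[0,0,0,0.055,0,0.02,0.5],[0,0,0,0.055,0,0.05,0.5],[0,0,0,0.055,0,0.08,0.5],[0,0,0,0.055,0,0.1,0.5],[0,0,0,0.055,0,0.109,0.5],[0,0,0,0.055,0,0.109,0.5],[0,0,0,0.055,0,0.109,0.5]]]}}

```text
clock: 3.88
tcp_pos: [445.2, 268.5, 222.4]
tcp_rot: [0.852, 0.524, 0.001, 0.0]
wrist_force: [-0.6, 0.0, 0.2]
opening: 42.4
gripper_force: 0.0
```

```bash
python3 - <<'E'
from h import *
s=robot.state();print(s["clock"],s["tcp_pos"],s["wrist_force"],s["joint_pos"])
a=robot.snapshot("wrist")[:,:,::-1];b=robot.snapshot("side")[:,:,::-1];c=robot.snapshot("scene")[:,:,::-1]
r=lambda i:cv2.resize(i,(390,390),interpolation=2)
cv2.imwrite("pics/z3.png",np.hstack([r(a[40:380,110:450]),r(b[180:360,160:340])]))
E
```

```text
3.875 [445.15633115 268.53620192 222.35762348] [-0.61670622  0.04198052  0.20288225] [ 5.42801025e-01  2.58381114e-01 -4.13781540e-02  1.26962852e+00
 -4.20912769e-06  2.58165147e+00]
```

View pics/z3.png

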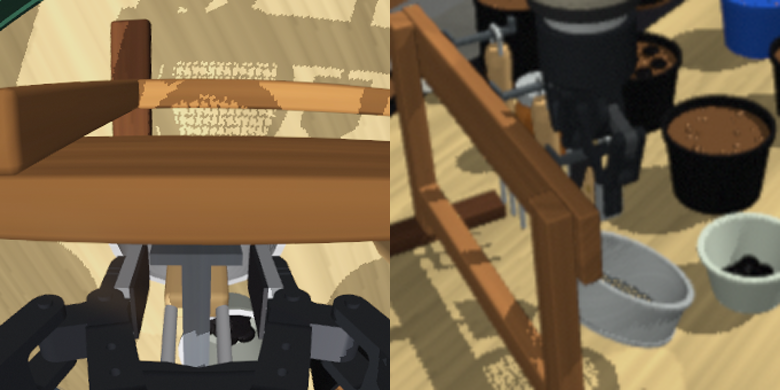

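The grip and loop sit centred between the pads, and nothing touches. Closing.

Emit:
{"api": "play_rows", "payload": {"increments": [[[0,0,0,0,0,0,0.2],[0,0,0,0,0,0,0.1],[0,0,0,0,0,0,0.1],[0,0,0,0,0,0,0.1],[0,0,0,0,0,0,0.1],[0,0,0,0,0,0,0.1]]]}}

```text
clock: 4.78
tcp_pos: [445.0, 268.5, 221.6]
tcp_rot: [0.852, 0.524, 0.0, -0.0]
wrist_force: [1.7, 0.9, 5.7]
opening: 23.1
gripper_force: 59.2
```

Emit:
{"api": "play_rows", "payload": {"increments": [[[0,0,0,0,0,-0.005,0],[0,0,0,0,0,-0.01,0],[0,0,0,0,0,-0.0145,0],[0,0,0,0,0,-0.0145,0],[0,0,0,0,0,-0.0145,0]]]}}

```text
clock: 5.4
tcp_pos: [444.7, 268.3, 235.7]
tcp_rot: [0.852, 0.524, -0.0, -0.0]
wrist_force: [-0.1, -0.4, -3.7]
opening: 22.9
gripper_force: 58.9
```

```bash
python3 - <<'E'
from h import *
s=robot.state();print(s["clock"],s["tcp_pos"],s["wrist_force"],s["ft_torque"])
a=robot.snapshot("wrist")[:,:,::-1];b=robot.snapshot("side")[:,:,::-1]
r=lambda i:cv2.resize(i,(390,390),interpolation=2)
cv2.imwrite("pics/z4.png",np.hstack([r(a[220:380,200:360]),r(b[220:350,210:340])]))
E
```

```text
5.4 [444.65521585 268.33113821 235.65918807] [-0.10920572 -0.40175707 -3.71380869] [ 0.02341037 -0.0100878  -0.01573915]
```

View pics/z4.png

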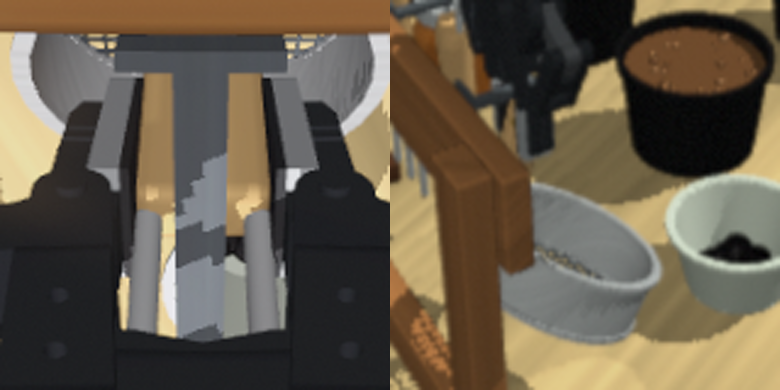

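Pads clamp the wooden grip, and the loop is raised around the hook bar. Wrist force is near the sieve's weight. Sliding out over the lip.

Emit:
{"api": "play_rows", "payload": {"increments": [[[0,0,0,-0.006,0,0,0],[0,0,0,-0.012,0,0,0],[0,0,0,-0.018,0,0,0]]]}}

```text
clock: 5.88
tcp_pos: [436.4, 251.8, 235.9]
tcp_rot: [0.852, 0.524, 0.0, 0.0]
wrist_force: [0.7, -0.6, -3.3]
opening: 22.9
gripper_force: 58.9
```

Emit:
{"api": "play_rows", "payload": {"increments": [[[0,0,0,-0.007,0,0,0],[0,0,0,-0.014,0,0,0],[0,0,0,-0.023,0,0,0],[0,0,0,-0.033,0,0,0]]]}}

```text
clock: 6.38
tcp_pos: [421.4, 222.3, 235.8]
tcp_rot: [0.852, 0.524, -0.0, 0.0]
wrist_force: [1.6, 0.3, -3.4]
opening: 22.8
gripper_force: 58.9
```

Emit:
{"api": "play_rows", "payload": {"increments": [[[0,0,0,-0.01,0,0,0],[0,0,0,-0.022,0,-0.004,0],[0,0,0,-0.036,0,-0.015,0],[0,0,0,-0.048,0,-0.03,0],[0,0,0,-0.056,0,-0.048,0],[0,0,0,-0.06,0,-0.066,0],[0,0,0,-0.06,0,-0.076,0],[0,0,0,-0.06,0,-0.08,0],[0,0,0,-0.06,0,-0.08,0]]]}}

```text
clock: 7.5
tcp_pos: [394.7, 169.4, 315.7]
tcp_rot: [0.852, 0.524, -0.0, -0.0]
wrist_force: [-0.2, 0.2, -2.4]
opening: 23.6
gripper_force: 59.0
```

Emit:
{"api": "play_rows", "payload": {"increments": [[[0,0,-0.05,-0.004,0.008,0,0],[0,0,-0.15,-0.012,0.024,-0.001,0],[0,0,-0.3,-0.025,0.048,-0.003,0],[0,0,-0.45,-0.037,0.071,-0.004,0],[0,0,-0.6,-0.05,0.095,-0.005,0],[0,0,-0.75,-0.062,0.119,-0.007,0],[0,0,-0.9,-0.075,0.143,-0.008,0],[0,0,-1.05,-0.087,0.166,-0.009,0],[0,0,-1.2,-0.099,0.19,-0.011,0],[0,0,-1.35,-0.112,0.214,-0.012,0],[0,0,-1.5,-0.124,0.238,-0.013,0],[0,0,-1.65,-0.137,0.261,-0.015,0],[0,0,-1.8,-0.149,0.285,-0.016,0],[0,0,-1.92,-0.159,0.304,-0.017,0],[0,0,-2.0,-0.166,0.317,-0.018,0],[0,0,-2.04,-0.169,0.323,-0.018,0],[0,0,-2.04,-0.169,0.323,-0.018,0],[0,0,-2.04,-0.169,0.323,-0.018,0]]]}}

```text
clock: 9.75
tcp_pos: [606.5, -126.9, 333.4]
tcp_rot: [-0.0, 1.0, 0.0, -0.0]
wrist_force: [0.8, -0.4, -3.4]
opening: 22.7
gripper_force: 59.2
```

Emit:
{"api": "play_rows", "payload": {"increments": [[[0,-0.03,0,0,0,0,0],[0,-0.1,0,0,0,0,0],[0,-0.17,0,0,0,0,0],[0,-0.24,0,0,0,0,0],[0,-0.31,0,0,0,0,0],[0,-0.38,0,0,0,0,0],[0,-0.45,0,0,0,0,0],[0,-0.49,0,0,0,0,0],[0,-0.51,0,0,0,0,0],[0,-0.51,0,0,0,0,0],[0,-0.51,0,0,0,0,0],[0,-0.51,0,0,0,0,0]]]}}

```text
clock: 11.25
tcp_pos: [606.9, -127.2, 333.7]
tcp_rot: [-0.001, 0.968, 0.0, 0.252]
wrist_force: [0.1, -0.1, -3.0]
opening: 22.9
gripper_force: 59.1
```

```bash
python3 - <<'E'
from h import *
np.set_printoptions(precision=3,suppress=True)
s=robot.state();print(s["clock"],s["tcp_pos"],s["wrist_force"],s["ft_torque"],np.array(s["joint_pos"]));print(R.from_quat(s["tcp_rot"]).as_matrix())
print(-cam("side")[1].T@cam("side")[2], -cam("scene")[1].T@cam("scene")[2])
for n in("wrist","side","scene"):cv2.imwrite(f"pics/{n}5.png",robot.snapshot(n)[:,:,::-1])
b=cv2.imread("pics/side5.png");c=cv2.imread("pics/scene5.png")
r=lambda i:cv2.resize(i,(390,390),interpolation=2)
cv2.imwrite("pics/z5.png",np.hstack([r(c[150:310,160:320]),r(b[80:280,180:380])]))
E
```

```text
11.25 [ 606.946 -127.167  333.683] [ 0.131 -0.056 -2.992] [0.061 0.894 0.015] [-0.269  0.029 -0.168  0.88   0.131 -0.238]
[[-0.873 -0.001  0.488]
 [-0.001  1.     0.001]
 [-0.488  0.    -0.873]]
[ 26.688 815.053 723.644] [1270.771   46.183 1438.118]
```

View pics/z5.png

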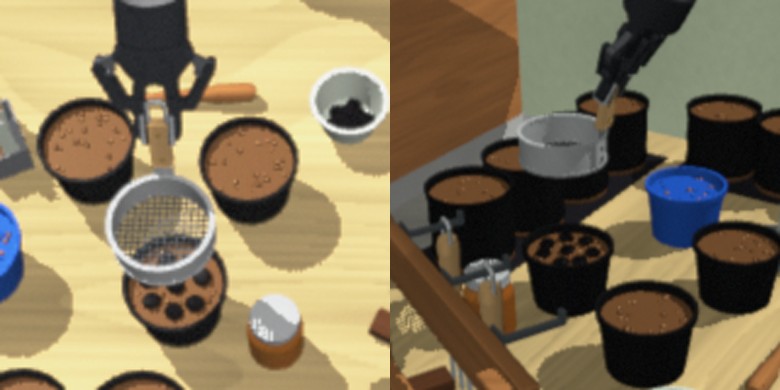

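The sieve is over the sown pot, roughly level, handle towards the robot; everything else looks in place. Lowering 50 mm, then checking level and centring.

Emit:
{"api": "play_rows", "payload": {"increments": [[[0,0,0,0.003,0,0.005,0],[0,0,0,0.008,0,0.014,0],[0,0,0,0.013,0,0.023,0],[0,0,0,0.018,0,0.032,0],[0,0,0,0.022,0,0.039,0],[0,0,0,0.0244,0,0.0437,0],[0,0,0,0.0244,0,0.0437,0],[0,0,0,0.0244,0,0.0437,0],[0,0,0,0.0244,0,0.0437,0]]]}}

```text
clock: 12.52
tcp_pos: [606.9, -127.3, 284.2]
tcp_rot: [-0.001, 0.968, 0.0, 0.253]
wrist_force: [0.6, 0.4, -2.1]
opening: 23.1
gripper_force: 59.2
```

```bash
python3 - <<'E'
from h import *
np.set_printoptions(precision=3,suppress=True)
s=robot.state();print(s["clock"],s["tcp_pos"])
for n in("wrist","side","scene"):cv2.imwrite(f"pics/{n}6.png",robot.snapshot(n)[:,:,::-1])
b=cv2.imread("pics/side6.png");c=cv2.imread("pics/scene6.png")
for n in("scene","side"):
    u=proj(n,(682,-128,210));print(n,u)
us=proj("scene",(682,-128,200)).astype(int);ud=proj("side",(682,-128,200)).astype(int)
r=lambda i,u:cv2.resize(i[u[1]-30:u[1]+30,u[0]-40:u[0]+40],(400,300),interpolation=2)
w=cv2.imread("pics/wrist6.png")
cv2.imwrite("pics/z6.png",np.vstack([np.hstack([r(c,us),r(b,ud)]),np.hstack([cv2.resize(w[:220],(560,220)),np.zeros((220,240,3),np.uint8)])]));print(us,ud)
E
```

```text
12.525 [ 606.909 -127.259  284.171]
scene [226.848 247.535]
side [268.742 164.747]
[227 249] [268 168]
```

View pics/z6.png

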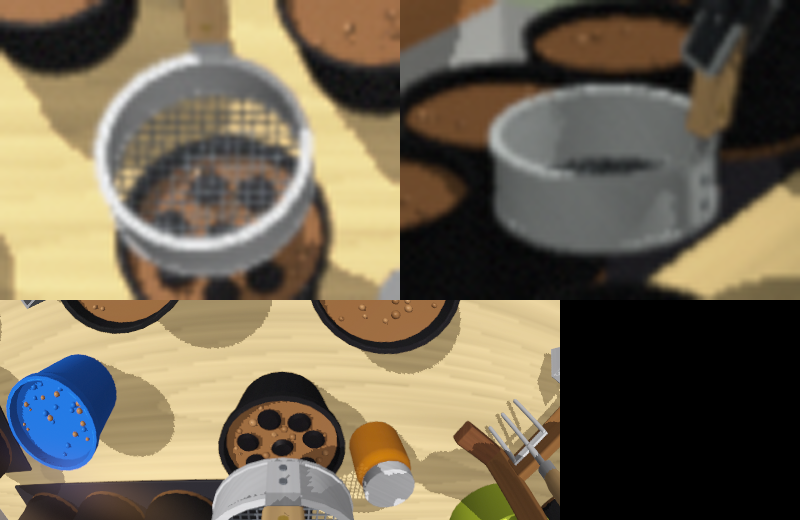

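```bash
python3 - <<'E'
from h import *
np.set_printoptions(precision=1,suppress=True)
# grey mask outline of whole sieve, sub-pixel from 8x upsampled saturation
for n,c in(("scene",(227,249)),("side",(268,168))):
    im=cv2.imread(f"pics/{n}6.png")[c[1]-30:c[1]+30,c[0]-40:c[0]+40]
    b=cv2.resize(im,None,fx=8,fy=8,interpolation=cv2.INTER_CUBIC);h=cv2.cvtColor(b,cv2.COLOR_BGR2HSV)
    m=((h[...,1]<60)&(h[...,2]>(85 if n=="side" else 100))).astype(np.uint8)
    m=cv2.morphologyEx(m,cv2.MORPH_OPEN,np.ones((9,9)))
    _,l,st,_=cv2.connectedComponentsWithStats(m);i=l[150:330,200:440];i=np.bincount(i[i>0]).argmax()
    hull=cv2.convexHull(np.argwhere(l==i)[:,::-1].astype(np.int32))[:,0]/8.
    hull=hull+np.array([c[0]-40,c[1]-30])-.44
    # rim points: rays to z=210, residual to radius about the least-squares centre of the rim part
    Q=np.array([plane(n,*p,210)[:2] for p in hull])
    cen=np.array([682,-128.])
    ang=np.degrees(np.arctan2(*(Q-cen).T[::-1]));r=np.linalg.norm(Q-cen,axis=1)
    o=ang.argsort();bins={}
    for a,rr in zip(ang[o],r[o]): bins.setdefault(int(a//20)*20,[]).append(rr)
    print(n,{k:round(float(np.mean(v)),1) for k,v in bins.items()})
E
```

```text
scene {-180: 64.8, -160: 59.7, -140: 59.6, -120: 60.2, -100: 60.7, -80: 61.5, -40: 71.2, -20: 76.9, 0: 79.7, 20: 80.2, 40: 75.3, 60: 68.2, 80: 62.5, 100: 59.9, 120: 59.0, 140: 58.7, 160: 65.1}
side {-180: 57.8, -100: 67.9, -80: 69.8, -60: 70.9, -40: 71.1, -20: 67.4, 0: 64.4, 20: 62.5, 40: 62.2, 80: 108.2, 100: 126.3, 120: 131.0, 140: 112.5, 160: 86.9}
```

```bash
python3 - <<'E'
from h import *
np.set_printoptions(precision=1,suppress=True)
t=np.radians(np.arange(0,360,1))
for n,c in(("scene",(227,249)),("side",(268,168))):
    im=cv2.imread(f"pics/{n}6.png")
    for z,r in((210,60.5),(170,58)):
        P=np.array([proj(n,(682+r*np.cos(a),-128+r*np.sin(a),z)) for a in t])
        Z=(P-np.array([c[0]-40,c[1]-30])+.4)*5
        print(n,z,"L",Z[Z[:,0].argmin()],"R",Z[Z[:,0].argmax()],"T",Z[Z[:,1].argmin()],"B",Z[Z[:,1].argmax()])
        if n=="side":
            b=cv2.resize(im[138:198,228:308],(800,600),interpolation=2) if z==210 else b
            cv2.polylines(b,[np.int32(Z*2)],True,(0,0,255) if z==210 else (0,255,255),1)
cv2.imwrite("pics/z7.png",b)
E
```

```text
scene 210 L [ 92.5 151.8] R [309.9 141. ] T [207.2  48.6] B [195. 245.]
scene 170 L [107.  181.8] R [310.2 171.7] T [214.1  84.6] B [203.1 269.4]
side 210 L [ 90.4 139.9] R [320.9 134.9] T [211.7  90.3] B [199.2 185.2]
side 170 L [ 98.9 208.5] R [316.5 203.7] T [213.3 158.9] B [201.7 253.8]
```

View pics/z7.png

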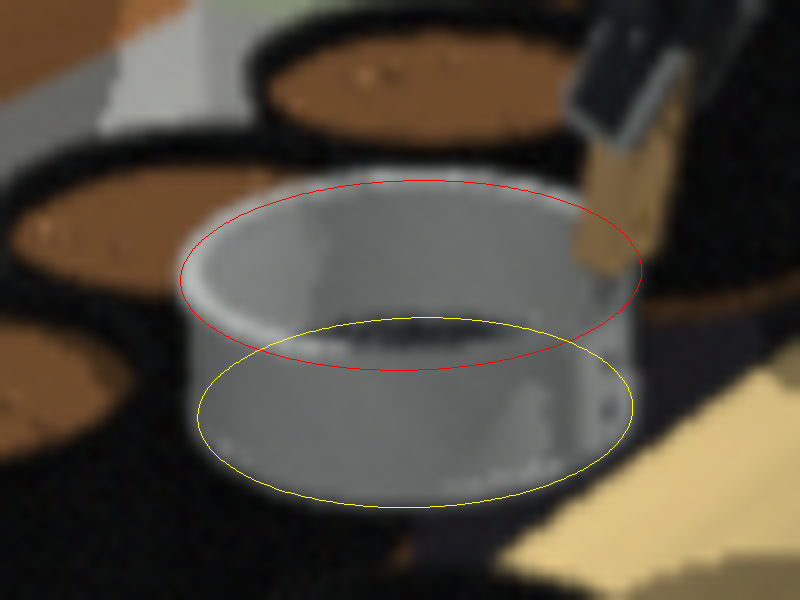

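Side view with level circles overlaid: the pan matches a level pan at underside 170 mm, off by about 2 mm in x. There's no visible tilt. One small correction, let it settle, then hand in.

Emit:
{"api": "play_rows", "payload": {"increments": [[[0,0,0,0.001,-0.0005,-0.0005,0],[0,0,0,0.0017,-0.001,-0.001,0],[0,0,0,0.0017,-0.001,-0.001,0],[0,0,0,0.0017,-0.001,-0.001,0],[0,0,0,0.0017,-0.001,-0.001,0],[0,0,0,0.0017,-0.001,-0.001,0],[0,0,0,0.0017,-0.001,-0.001,0],[0,0,0,0.0017,-0.001,-0.001,0]]]}}

```text
clock: 13.68
tcp_pos: [604.8, -128.2, 283.8]
tcp_rot: [-0.001, 0.968, 0.0, 0.252]
wrist_force: [-1.0, -0.7, -2.6]
opening: 23.0
gripper_force: 59.2
```

```bash
python3 - <<'E'
from h import *
s=robot.state();print(s["clock"],s["tcp_pos"],s["tcp_rot"],s["gripper_force"],np.abs(s["joint_vel"]).max())
# bench unchanged apart from arm/sieve: compare with the first scene picture
a=cv2.imread("pics/scene0.png");b=robot.snapshot("scene")[:,:,::-1]
d=(cv2.absdiff(a,b).max(2)>50).astype(np.uint8);d=cv2.morphologyEx(d,cv2.MORPH_OPEN,np.ones((3,3)))
print([x[:5].tolist() for x in cv2.connectedComponentsWithStats(d)[2][1:] if x[4]>25])
print(robot.hand_in())
E
```

```text
13.675 [ 604.76682519 -128.20166195  283.78339247] [-5.92818051e-04  9.67665755e-01  1.67089287e-04  2.52235221e-01] 59.153928235173225 0.0024834157340983916
[[63, 0, 90, 108, 3519], [188, 0, 183, 290, 13807], [278, 0, 24, 33, 668], [303, 0, 52, 128, 3641], [263, 8, 11, 21, 149], [300, 112, 14, 12, 88], [339, 129, 102, 114, 2578], [280, 143, 22, 14, 148], [442, 176, 26, 21, 373], [176, 185, 11, 13, 84], [202, 200, 12, 15, 102], [246, 203, 34, 29, 703], [327, 203, 40, 57, 722], [355, 210, 18, 32, 167], [365, 223, 14, 27, 110], [205, 239, 6, 12, 39], [351, 246, 10, 20, 95], [418, 249, 11, 9, 48], [429, 264, 8, 8, 40], [366, 275, 27, 30, 484], [419, 274, 20, 17, 206], [299, 293, 38, 31, 761], [400, 304, 16, 35, 265], [250, 314, 8, 10, 60], [260, 316, 35, 20, 382], [357, 326, 11, 6, 51]]
the job is handed in; nothing more can be done
None
```

The sieve came off its hook over the lip, and I handed the job in at 13.7 s with the arm still holding it level over the sown pot. By the camera check the pan's underside is about 80 mm above the rim, centred to within a few mm, with the handle on the robot's side. I saw nothing disturbed, but the final before/after image check also picked up changes away from the arm (probably shadows), so it doesn't confirm that.

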